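# Seat two shield lids with a press roller and park it on the line

### The job

Seat the two shield lids on the circuit board with the blue press roller: without gripping or lifting it, roll it along the rails, pressing down on it firmly enough while it crosses the lids that both go fully down. Then roll it on, stop it on the yellow parking line, square across the rails, and let go. Never press the roller with more than 20 N, let it roll rather than skid, touch neither the lids nor the board nor the nest, and leave the bottle, the tray and the screwdriver where they are.

Things in the scene. Friction and masses are not known exactly. Their poses are not given: they have to be found in the camera images.
- nest: Nest fixed on the bench: dark base plate 170 mm (its x) by 330 mm (its y) by 12 mm, origin at the centre of its underside, z up. Two aluminium rails along y at x = -59 and +59 mm, 14 mm wide, tops 20 mm above the bench, with steel stops 9 mm high from y = 153 mm outwards at both ends. The green board (96 by 104 mm) lies between the rails, centred on the origin, carrying the two lids.
- park_mark (a point): Where the roller's centre belongs when it stands on the yellow parking line: nest x = 0, y = +65 mm, 50 mm above the bench. The yellow line, 4 mm wide, is painted across the rails and the base plate. The roller starts at about nest y = -70 mm and has to go towards nest +y, over lid a, then lid b, to the line.
- roller_center (a point): Centre of the blue silicone-sleeved press roller, a loose plain cylinder 60 mm in diameter, 140 mm long, 0.42 to 0.58 kg, lying across both rails with its axis along nest x, its centre 50 mm above the bench. Left at rest it stays; given a push it coasts a few centimetres. It climbs the lids' edges when pressed and moved.
- roller: The same roller; origin at its centre, x along its axis, about which it turns. Friction with a fingertip is 0.5 or more: a fingertip pressed on the top and moved along carries the top with it, and the centre goes half as far as the fingertip, so take it in several short strokes (about 25 to 50 mm of roller travel each). Pushed from the side with a finger it may jam or skid.
- lid_a_place (a point): Middle of shield lid a in plan (nest x = 0, y = -19 mm), at the height of the rail tops, 20 mm above the bench. The lid is a silvery flat cover, 62 mm along nest x by 32 mm along nest y.
- lid_b_place (a point): The same for shield lid b, nest x = 0, y = +19 mm.
- lid_a (a joint): How far lid a is pressed down, m: 0 as first laid on, 0.0035 fully down; starts at 0 to 0.001. It takes about 16 N downwards at any depth and stays where it is left; the roller's weight (4 to 6 N) is too little. Board thickness differs from board to board: a lid that is fully down has its top 0.2 to 2.2 mm above the rail tops (3.5 mm more when first laid on).
- lid_b (a joint): The same for lid b.
- bottle: White plastic bottle, 60 mm in diameter, 150 mm tall, standing to one side of the nest; origin at the centre of its base. To be left alone.
- tray: Black component tray, 150 by 110 by 30 mm, to the other side of the nest; origin at the centre of its underside. To be left alone.
- driver: Screwdriver with a yellow handle, 170 mm long, lying beyond the nest; origin at its middle, on the bench. To be left alone.
Not all that is in view belongs to the job. Leave any orange or pink look-alike of the roller alone.

How it is judged:
By the outcome, as a careful person would: the job done as asked, in the order asked, and still so for the second after the job is handed in, with the robot touching nothing.
It also fails if it takes over 69 s, if anything falls off the work surface, if the arm or the gripper's body presses on something with over 40 N, if the wrist force passes 120 N, or if a joint passes its speed limit or range.

### The arm

A 6-joint arm with a two-finger parallel gripper is mounted at the origin on the work surface. World frame = base frame: x ahead of the robot, y to its left, z up, the work surface at z = 0. Lengths are in mm, angles in rad, forces in N, time in s.
With the tool pointing down it reaches from about 275 to 850 mm from the base axis. Payload 19 kg.
Tool frame: the origin (TCP) lies midway between the tips of the shut fingers; the grasp point (between the pads) lies 19 mm behind it; z points along the fingers, y is the line along which they close (so a half turn about z gives the same grasp; the last joint's range is limited). The gripper opens to 85 mm and grips with 20 to 120 N. Pads are 22 mm wide; open, the fingers measure 114 mm over their backs; the gripper's body (76 mm by 85 mm) begins 54 mm behind the grasp point. The pads swing forward as they close: fully open they stand 13 mm farther back than shut.
Start: joints at [-1.415, 0.15, 1.437, -0, 1.554, -0.134], TCP at [164.287, -550.999, 231.267] pointing down, gripper open.
Joint ranges: [-2.8, 2.8], [-0.68, 2.1], [0.12, 2.68], [-1.39, 4.53], [0.16, 2.79], [-2.81, 2.81]. Speed limits (rad/s): [1.89, 1.89, 2.22, 3.01, 3.01, 3.01].

### API

Orientations are given as a 3x3 rotation matrix whose columns are the frame's x, y, z axes.
In Python, from rig import status, eyes, close_job gives the robot as it stands.
- The arm moves only by the shell command python3 -m creep 'ROWS' [FORCE]. ROWS is JSON, a list of rows, each a list of 5 numbers: the shift along the tool's x, y, z in mm, then the turn about the tool's z in degrees, then the closure in counts, from 0 (fully open) to 255 (shut). In form: [[x, y, z, turn, jaw], ...]. A call has exactly 10 rows; each row shifts and turns the commanded pose from where the row before left it, along the tool's axes as they then stand; what a row does not reach is not made up. A row lasts 1/12 s, in which the tool goes at most 41.7 mm and 7.16 degrees, less where a joint would pass 70% of its speed; a pose out of reach is approached as far as the arm can. A call with a gripper value outside its range is refused whole. The fingers move at their own pace and stop on an object; FORCE is the grip in N (left out, the last holds). Time passes only in rows, so rows that do not move let the fingers close, or fill a call up. It gives the time, the measured TCP pose, the force, the opening and the grip force at its end, in the units of the state.
- status.get_obs(): the state, without advancing time (a new reading comes with each control period).
- eyes.snapshot(name): name is "scene" or "side" or "wrist"; returns a dict with "pixels" (480x640x3 uint8, red, green, blue), "z_map" (480x640 float32, mm along the optical axis (not along the pixel's ray), 0 where there is no reading), "intrinsics" (3x3 intrinsics, pixels), "R" (3x3) and "t" (3): a world point X has camera coordinates R X + t. Camera axes: x right, y down, z forward; pixel columns grow to the right and rows downward; lengths in mm; the calibration is good to about 2 mm. A picture is of the moment at which its call begins.
- close_job(): hands the job in; it is judged then, once.
The state is a dict: "time": time; "joints": joint angles; "joint_velocities": joint speeds; "joint_efforts": joint torques, N m; "ee_pos": TCP position; "ee_rot": TCP orientation; "force": force on the tool from outside, world axes, zero at the start; "moment": the same for the moment, N m; "gripper_width": finger opening in mm; "gripper_force": force on a finger pad.
Only numpy, scipy, OpenCV 4.12 (cv2) and the standard library are available. Lean on these libraries where they do the work, as an engineer would, in place of code of your own. Each camera call takes 0.05 s, during which the arm holds its last target. There are 200 camera calls.

## Working session

There is one attempt and no reset: what is moved stays moved. The work goes in short steps, Python scripts to look and compute and a shell command to move; the robot and the scene stay as the last step left them, time stands still between calls to the robot, and variables do not carry over. Pictures are saved under pics/ and viewed, at most 10 in all, crops included, and the job is handed in when it is done.

```bash
mkdir -p pics && ls && python3 - <<'E'
from rig import status, eyes
import cv2,numpy as np
o=status.get_obs()
print(o["time"],o["ee_pos"],np.round(o["ee_rot"],3),o["force"],o["gripper_width"])
for n in("scene","side"):
    s=eyes.snapshot(n); cv2.imwrite(f"pics/{n}0.png",s["pixels"][:,:,::-1]); np.savez(f"pics/{n}0.npz",**s)
E
```

```text
pics
0.0 [ 164.2484023  -550.80005363  230.70029193] [[ 0.958  0.286 -0.   ]
 [ 0.286 -0.958  0.001]
 [ 0.    -0.001 -1.   ]] [-0.01823783 -0.26379574  0.85434865] 85.36923072694556
```

View pics/scene0.png

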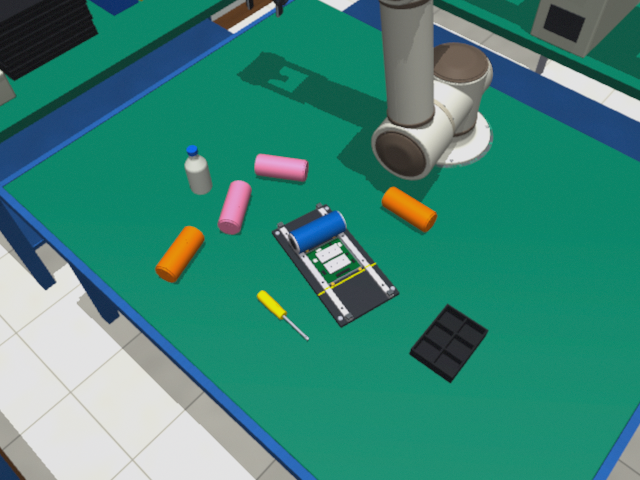

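View pics/side0.png

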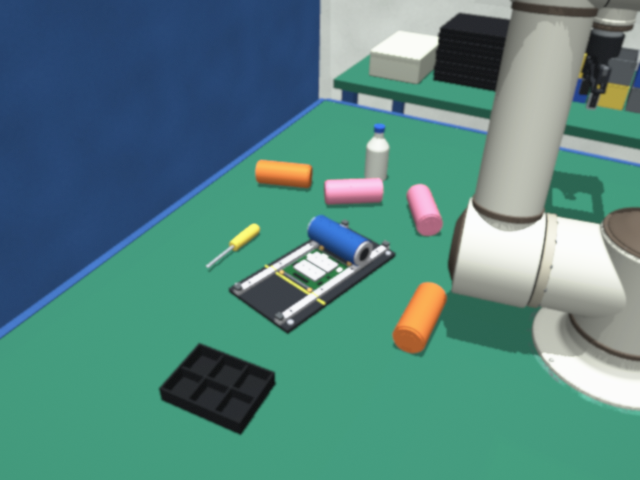

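The scene picture shows the blue roller at (318,231), across the rails of the dark nest. The yellow line is at about (347,279) and the lids at (331,254) and (337,264). Possible look-alikes are orange at (180,254) and (409,209), and pink at (281,168) and (235,207). The blue one lying on the rails is the one I want.

```bash
cat > h.py <<'E'
import numpy as np, cv2
def world(s):
    z=np.asarray(s["z_map"],float); K=s["intrinsics"]; v,u=np.indices(z.shape)
    c=np.stack([(u-K[0,2])/K[0,0]*z,(v-K[1,2])/K[1,1]*z,z],-1)
    return (c-s["t"])@s["R"]   # R^T (c-t)
def masks(s):
    h=cv2.cvtColor(np.ascontiguousarray(s["pixels"]),cv2.COLOR_RGB2HSV); ok=np.asarray(s["z_map"])>0
    H,S,V=h[...,0].astype(int),h[...,1],h[...,2]
    blue=(H>103)&(H<120)&(S>150)&ok; yel=(H>22)&(H<33)&(S>150)&(V>120)&ok
    return blue,yel
E
python3 - <<'E'
from h import *
for n in("scene","side"):
    s=np.load(f"pics/{n}0.npz"); P=world(s); b,y=masks(s)
    box={"scene":(260,400,200,330),"side":(225,400,212,335)}[n]
    m=np.zeros(b.shape,bool); m[box[2]:box[3],box[0]:box[1]]=1
    B=P[b&m&(P[...,2]>30)&(P[...,2]<90)]; Y=P[y&m&(P[...,2]<30)&(P[...,2]>4)]
    N=P[m&(P[...,2]>6)&(P[...,2]<26)]
    print(n,len(B),B.mean(0).round(1),"top z",np.percentile(B[:,2],[50,98]).round(1))
    top=B[B[:,2]>74]; r=cv2.minAreaRect(top[:,:2].astype(np.float32)); print(" top",top.mean(0).round(1),r)
    print(" nest",cv2.minAreaRect(N[:,:2].astype(np.float32)),len(N))
    print(" yel",len(Y),Y.mean(0).round(1),cv2.fitLine(Y[:,:2].astype(np.float32),cv2.DIST_HUBER,0,.01,.01).ravel(), np.ptp(Y,axis=0))
s=np.load("pics/scene0.npz"); cv2.imwrite("pics/crop0.png",cv2.resize(s["pixels"][195:335,260:410,::-1],None,fx=4,fy=4,interpolation=cv2.INTER_CUBIC))
E
```

```text
scene 1159 [556.2   5.4  72.3] top z [75.6 85.6]
 top [553.9  -2.9  79.6] ((553.1859741210938, -2.9181671142578125), (48.35668182373047, 129.9161376953125), 73.07148742675781)
 nest ((576.201416015625, 53.78248596191406), (399.064453125, 372.52630615234375), 40.97294998168945) 6988
 yel 430 [712.   68.   20.7] [ 9.1256416e-01 -4.0893352e-01  6.6878369e+02  8.9045509e+01] [267.71661115 152.98281767  22.77068899]
side 1362 [550.5  13.6  67.3] top z [71.  81.4]
 top [547.6   2.   78.2] ((549.4470825195312, -0.4925880432128906), (39.14876174926758, 127.50582122802734), 74.31024932861328)
 nest ((626.8193969726562, 48.59246826171875), (334.7608947753906, 298.72332763671875), 73.6960678100586) 7330
 yel 79 [751.2  49.1  15.1] [1.0236488e-01 9.9474692e-01 7.5088770e+02 4.8247051e+01] [12.85268734 74.25984217 10.2072572 ]
```

View pics/crop0.png

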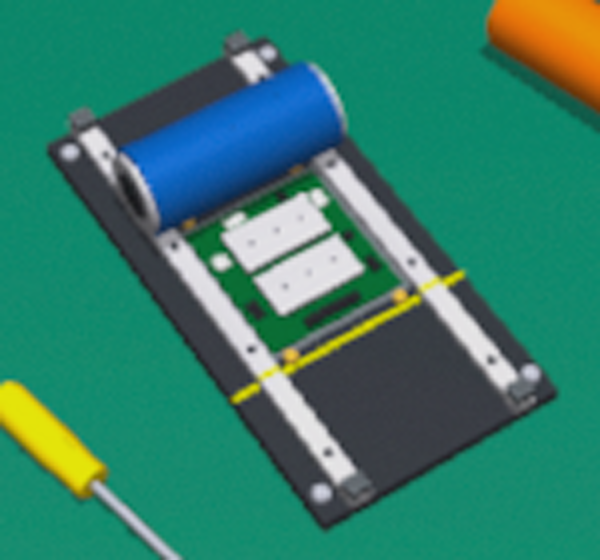

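The crop confirms it: the blue roller lies on the nest rails, with two lids ahead of it and then the yellow line. I'll go above the nest, with tool x along the rolling direction, about 73° in world.

```bash
python3 -m creep '[[27.6,-23.1,-3.5,0,130],[27.6,-23.1,-3.5,0,130],[27.6,-23.1,-3.5,0,130],[27.6,-23.1,-3.5,0,130],[27.6,-23.1,-3.5,0,130],[27.6,-23.1,-3.5,0,130],[27.6,-23.1,-3.5,0,130],[27.6,-23.1,-3.5,0,130],[27.6,-23.1,-3.5,0,130],[27.6,-23.1,-3.5,0,130]]' 40
python3 -m creep '[[27.6,-23.1,-3.5,0,130],[27.6,-23.1,-3.5,0,130],[27.6,-23.1,-3.5,0,130],[27.6,-23.1,-3.5,0,130],[27.6,-23.1,-3.5,0,130],[27.6,-23.1,-3.5,0,130],[27.6,-23.1,-3.5,0,130],[27.6,-23.1,-3.5,0,130],[27.6,-23.1,-3.5,0,130],[27.6,-23.1,-3.5,0,130]]'
python3 -m creep '[[0,0,0,-6.3,130],[0,0,0,-6.3,130],[0,0,0,-6.3,130],[0,0,0,-6.3,130],[0,0,0,-6.3,130],[0,0,0,-6.3,130],[0,0,0,-6.3,130],[0,0,0,-6.3,130],[0,0,0,-6.3,130],[0,0,0,0,130]]'
python3 - <<'E'
from rig import status, eyes
from h import *
s=eyes.snapshot("wrist"); np.savez("pics/w1.npz",**s); cv2.imwrite("pics/w1.png",s["pixels"][:,:,::-1])
o=status.get_obs(); print(o["time"],o["ee_pos"],np.round(o["ee_rot"],4),o["joints"])
E
```

```text
time: 0.93
ee_pos: [363.2, -249.1, 266.4]
ee_rot: [[0.958, 0.286, 0.0], [0.286, -0.958, 0.0], [0.0, -0.0, -1.0]]
force: [-0.5, -0.3, 0.0]
gripper_width: 41.4
gripper_force: 0.0
time: 1.77
ee_pos: [561.8, 51.3, 301.2]
ee_rot: [[0.958, 0.286, -0.0], [0.286, -0.958, 0.0], [-0.0, -0.0, -1.0]]
force: [-0.0, -0.9, 0.1]
gripper_width: 41.8
gripper_force: 0.0
time: 2.6
ee_pos: [561.2, 49.5, 301.0]
ee_rot: [[0.282, 0.96, -0.001], [0.96, -0.282, 0.0], [-0.0, -0.001, -1.0]]
force: [0.2, -0.0, -0.2]
gripper_width: 41.5
gripper_force: 0.0
2.65 [561.18414123  49.47100857 301.05720812] [[ 2.888e-01  9.574e-01 -5.000e-04]
 [ 9.574e-01 -2.888e-01  2.000e-04]
 [-0.000e+00 -6.000e-04 -1.000e+00]] [-4.88974793e-02  1.13060704e-01  1.34050817e+00  1.29376903e-04
  1.68856407e+00  2.44115840e-01]
```

View pics/w1.png

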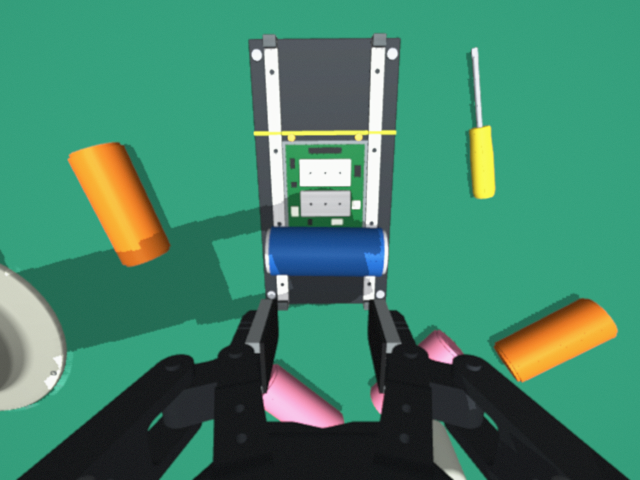

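The wrist view has the roller at (326,250) and the lids at (325,203) and (325,172). The yellow line runs from (254,133) to (397,132), with the plate's far edge at row 40. The pink and orange rollers are clear of the nest.

```bash
cat >> h.py <<'E'
def ray(s,u,v,z):
    R,t,K=np.array(s["R"]),np.array(s["t"]),np.array(s["intrinsics"]); u,v=np.atleast_1d(u),np.atleast_1d(v)
    C=-R.T@t; d=np.stack([(u-K[0,2])/K[0,0],(v-K[1,2])/K[1,1],np.ones(len(u))],-1)@R
    return C+d*((z-C[2])/d[:,2])[:,None]
def yline(s,box):
    b,y=masks(s); m=np.zeros(b.shape,bool); m[box[2]:box[3],box[0]:box[1]]=1
    v,u=np.nonzero(y&m); return u,v
E
python3 - <<'E'
from h import *
s=np.load("pics/w1.npz")
u,v=yline(s,(240,410,120,145)); print(len(u),u.min(),u.max(),np.median(v[u<270]),np.median(v[u>380]), np.unique(v))
# yellow pts per side on plate (outside rails): z=12
L=ray(s,u[u<262],v[u<262],12); Rr=ray(s,u[u>388],v[u>388],12)
e=ray(s,[u.min()-.5,u.max()+.5],[v[u<262].mean(),v[u>388].mean()],12)
print("yel ends",e.round(1),np.linalg.norm(e[1]-e[0]))
g=cv2.cvtColor(s["pixels"],cv2.COLOR_RGB2HSV)
plate=((g[...,1]<70)&(g[...,2]<110)).astype(np.uint8); plate[:, :235]=0; plate[:,412:]=0
# plate left/right edges per row where row in 50..200
pts=[]
for r in range(48,200,6):
    c=np.nonzero(plate[r,235:412])[0]+235
    if len(c): pts.append((c.min()-.5,c.max()+.5,r))
pts=np.array(pts)
PL=ray(s,pts[:,0],pts[:,2],12);PR=ray(s,pts[:,1],pts[:,2],12)
w=np.linalg.norm(PL-PR,axis=1); print("w",w.round(1))
mid=((PL+PR)/2); k=abs(w-170)<5
ln=cv2.fitLine(mid[k][:,:2].astype(np.float32),cv2.DIST_HUBER,0,.01,.01).ravel(); print("axis",ln,np.degrees(np.arctan2(ln[1],ln[0])))
# camera height
print("cam",(-np.array(s["R"]).T@s["t"]).round(1))
b,_=masks(s); P=world(s); B=P[b&(P[...,2]>30)]; vv,uu=np.nonzero(b&(P[...,2]>30))
print("blue px",uu.min(),uu.max(),vv.min(),vv.max(), "z",np.percentile(B[:,2],[50,90,99]))
T=B[B[:,2]>np.percentile(B[:,2],60)]
print("roller",cv2.minAreaRect(B[:,:2].astype(np.float32)),T.mean(0))
E
```

```text
350 255 394 133.0 132.0 [131 132 133 134]
yel ends [[506.6 150.2  12. ]
 [668.  103.9  12. ]] 167.94643912812552
w [167.5 135.8 168.1 166.6 167.5 167.2 166.8 167.7 167.4 167.1 166.8 167.6
 167.3 167.  166.3 167.2 168.1 166.6 167.5 167.2 166.8 166.5 167.4 167.1
 166.7]
axis [2.7517682e-01 9.6139365e-01 5.9515070e+02 1.5464360e+02] 74.02745
cam [585.4 127.1 443.4]
blue px 269 383 227 276 z [75.82387844 79.59502331 80.70083865]
roller ((550.8131103515625, -3.7355422973632812), (57.2316780090332, 130.8541717529297), 72.9160385131836) [550.10074503  -4.59160042  78.91700143]
```

```bash
python3 -m creep '[[-8,0.5,24,-0.8,130],[-8,0.5,24,0,130],[-8,0.5,24,0,130],[-8,0.5,24,0,130],[-8,0.5,24,0,130],[-8,0.5,24,0,130],[-8,0.5,24,0,130],[-8,0.2,24,0,130],[0,0,19,0,130],[0,0,0,0,130]]'
python3 -m creep '[[0,0,0.5,0,130],[0,0,0.5,0,130],[0,0,0.5,0,130],[0,0,0.5,0,130],[0,0,0.5,0,130],[0,0,0.5,0,130],[0,0,0,0,130],[0,0,0,0,130],[0,0,0,0,130],[0,0,0,0,130]]'
python3 - <<'E'
from rig import status
o=status.get_obs(); print(o["ee_pos"],o["ee_rot"].round(4) if hasattr(o["ee_rot"],"round") else o["ee_rot"],o["force"])
E
```

```text
time: 3.48
ee_pos: [545.2, -13.1, 86.6]
ee_rot: [[0.279, 0.96, -0.006], [0.96, -0.279, 0.001], [-0.001, -0.006, -1.0]]
force: [-0.4, -0.5, -0.5]
gripper_width: 41.9
gripper_force: 0.0
time: 4.32
ee_pos: [547.2, -13.1, 87.4]
ee_rot: [[0.274, 0.962, 0.0], [0.962, -0.274, 0.0], [0.0, -0.0, -1.0]]
force: [0.6, 0.2, 0.8]
gripper_width: 42.0
gripper_force: 0.0
[547.18012247 -13.08907997  87.3511605 ] [[ 2.740e-01  9.617e-01  0.000e+00]
 [ 9.617e-01 -2.740e-01  1.000e-04]
 [ 1.000e-04 -0.000e+00 -1.000e+00]] [0.56735834 0.20882968 0.83177488]
```

```bash
python3 -m creep '[[0,0,1,0,130],[0,0,1,0,130],[0,0,1,0,130],[0,0,1,0,130],[0,0,1,0,130],[0,0,0.5,0,130],[0,0,0.5,0,130],[0,0,0,0,130],[0,0,0,0,130],[0,0,0,0,130]]' | grep -E "pos|force:"
python3 -m creep '[[0,0,0.3,0,130],[0,0,0.3,0,130],[0,0,0.4,0,130],[0,0,0,0,130],[0,0,0,0,130],[0,0,0,0,130],[0,0,0,0,130],[0,0,0,0,130],[0,0,0,0,130],[0,0,0,0,130]]' | grep -E "pos|force:"
```

```text
ee_pos: [547.2, -13.0, 81.4]
force: [0.1, -0.6, -1.1]
gripper_force: 0.0
ee_pos: [547.2, -13.1, 80.4]
force: [0.0, 0.2, -0.1]
gripper_force: 0.0
```

```bash
python3 -m creep '[[0,0,0.3,0,130],[0,0,0.3,0,130],[0,0,0.4,0,130],[0,0,0,0,130],[0,0,0,0,130],[0,0,0,0,130],[0,0,0,0,130],[0,0,0,0,130],[0,0,0,0,130],[0,0,0,0,130]]' | grep -E "pos|force:"
python3 -m creep '[[0,0,0.3,0,130],[0,0,0.3,0,130],[0,0,0.4,0,130],[0,0,0,0,130],[0,0,0,0,130],[0,0,0,0,130],[0,0,0,0,130],[0,0,0,0,130],[0,0,0,0,130],[0,0,0,0,130]]' | grep -E "pos|force:"
```

```text
ee_pos: [547.2, -13.1, 79.3]
force: [-0.0, 0.7, 0.6]
gripper_force: 0.0
ee_pos: [547.2, -13.0, 78.3]
force: [-0.6, 0.6, -0.6]
gripper_force: 0.0
```

```bash
python3 -m creep '[[0,0,0.2,0,130],[0,0,0.3,0,130],[0,0,0.3,0,130],[0,0,0,0,130],[0,0,0,0,130],[0,0,0,0,130],[0,0,0,0,130],[0,0,0,0,130],[0,0,0,0,130],[0,0,0,0,130]]' | grep -E "pos|force:"
```

```text
ee_pos: [547.3, -13.0, 78.0]
force: [-2.4, 0.8, 7.4]
gripper_force: 3.6
```

```bash
python3 -m creep '[[0,0,0.2,0,130],[0,0,0.3,0,130],[0,0,0.3,0,130],[0,0,0,0,130],[0,0,0,0,130],[0,0,0,0,130],[0,0,0,0,130],[0,0,0,0,130],[0,0,0,0,130],[0,0,0,0,130]]' | grep -E "pos|force:"
```

```text
ee_pos: [547.4, -13.0, 77.8]
force: [-6.6, 0.1, 15.4]
gripper_force: 7.8
```

```bash
python3 -m creep '[[0,-0.2,-0.2,0,130],[0,-0.3,-0.2,0,130],[0,0,0,0,130],[1,0,0,0,130],[2,0,0,0,130],[2,0,0,0,130],[2,0,0,0,130],[1,0,0,0,130],[0,0,0,0,130],[0,0,0,0,130]]' | grep -E "pos|force:"
```

```text
ee_pos: [549.6, -5.2, 78.0]
force: [0.5, -0.3, 9.3]
gripper_force: 4.8
```

```bash
python3 -m creep '[[1,0,0,0,130],[2,0,0,0,130],[3,0,0,0,130],[3,0,0,0,130],[3,0,0,0,130],[3,0,0,0,130],[2,0,0,0,130],[1,0,0,0,130],[0,0,0,0,130],[0,0,0,0,130]]' | grep -E "pos|force:"
cat >> h.py <<'E'
def nestpose(s,box=None):
    """yellow-line centre/dir and roller from a wrist picture; returns roller centre in nest coords + yaw error (deg)"""
    n0=np.array([587.3,127.]); ex=np.array([.9613,-.2756]); ey=np.array([.2756,.9613])
    b,_=masks(s); P=world(s); q=(P[...,:2]-n0); x=q@ex; y=q@ey+65
    m=b&(P[...,2]>55)&(abs(x)<68); X=x[m];Y=y[m];Z=P[...,2][m]
    # per-slice circle fit: with radius 30 known, axis y=a+b*x
    from scipy.optimize import least_squares
    f=lambda p: np.hypot(Y-p[0]-p[1]*X, Z-p[2]-p[3]*X)-30
    r=least_squares(f,[np.median(Y),0,50,0],loss="soft_l1"); xb=x[b&(P[...,2]>30)&(P[...,2]<90)]
    print("roller y %.1f yaw %.2f deg z %.1f tilt %.2f"%(r.x[0],np.degrees(np.arctan(r.x[1])),r.x[2],np.degrees(np.arctan(r.x[3]))),"x ends",np.percentile(xb,[.5,99.5]).round(1),m.sum())
E
python3 - <<'E'
from h import *
from rig import eyes
nestpose(np.load("pics/w1.npz"))
s=eyes.snapshot("wrist"); np.savez("pics/w2.npz",**s); cv2.imwrite("pics/w2.png",s["pixels"][:,:,::-1]); nestpose(s)
E
```

```text
ee_pos: [554.7, 12.0, 78.1]
force: [2.5, -0.1, 7.5]
gripper_force: 4.1
roller y -72.5 yaw -1.06 deg z 49.6 tilt -0.01 x ends [-63.3  65.4] 5197
roller y -59.5 yaw -1.08 deg z 49.6 tilt 0.01 x ends [-63.6  66.1] 24256
```

View pics/w2.png

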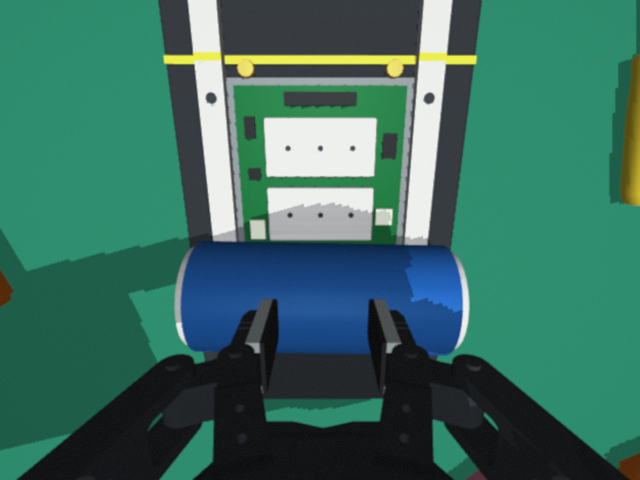

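The picture shows both fingertips on the roller's top, the roller's front edge at row 243, the lids at (320,214) and (320,147), and the yellow line at row 60. The roller rolled 13 mm for 27 mm of fingertip travel, so it isn't slipping.

```bash
cat >> h.py <<'E'
def line(s,box):
    u,v=yline(s,box); P=world(s)
    n0=np.array([587.3,127.]); ex=np.array([.9613,-.2756]); ey=np.array([.2756,.9613])
    for z in(12,20):
        pass
    d=P[v,u]; zc=np.where(d[:,2]>16,20.,12.)
    Q=np.array([ray(s,a,b,c)[0] for a,b,c in zip(u,v,zc)])[:,:2]-n0
    x,y=Q@ex,Q@ey+65; k=abs(y-np.median(y))<4; p=np.polyfit(x[k],y[k],1)
    print("line y %.1f yaw %.2f deg  x ends %.1f %.1f"%(p[1],np.degrees(np.arctan(p[0])),x.min(),x.max()),k.sum())
E
python3 - <<'E'
from h import *
line(np.load("pics/w1.npz"),(240,410,120,145)); line(np.load("pics/w2.npz"),(150,490,48,64))
E
python3 -m creep '[[0.5,-0.2,-0.1,0,130],[1,0,0,0,130],[1,0,0,0,130],[1,0,0,0,130],[1,0,0,0,130],[0.5,0,0,0,130],[0,0,0,0,130],[0,0,0,0,130],[0,0,0,0,130],[0,0,0,0,130]]' | grep -E "pos|force:"
```

```text
line y 65.0 yaw 0.17 deg  x ends -83.5 83.4 350
line y 64.9 yaw 0.02 deg  x ends -84.8 84.8 2327
ee_pos: [556.0, 16.7, 78.1]
force: [4.7, -0.4, 6.9]
gripper_force: 3.1
```

```bash
python3 -m creep '[[0,0.35,0,0,130],[0,0,-2,0,130],[0,0,-3,0,130],[-6,0,0,0,130],[-6,0,0,0,130],[-6,0,0,0,130],[0,0,2,0,130],[0,0,2,0,130],[0,0,0.7,0,130],[0,0,0.3,0,130]]' | grep -E "pos|force:"
python3 -m creep '[[0,0,0.2,0,130],[0,0,0.3,0,130],[0,0,0,0,130],[0,0,0,0,130],[0,0,0,0,130],[0,0,0,0,130],[0,0,0,0,130],[0,0,0,0,130],[0,0,0,0,130],[0,0,0,0,130]]' | grep -E "time|pos|force:"
```

```text
ee_pos: [550.6, -0.5, 77.6]
force: [-3.3, 0.2, 11.2]
gripper_force: 5.9
time: 13.53
ee_pos: [550.7, -0.3, 77.5]
force: [-5.0, 0.1, 15.1]
gripper_force: 7.2
```

```bash
python3 -m creep '[[0,-0.3,-0.1,0,130],[0.5,0,0,0,130],[1,0.02,0,0,130],[1,0.02,0,0,130],[1,0.02,0,0,130],[1,0.02,0,0,130],[1,0.02,0,0,130],[0.5,0.02,0,0,130],[0,0,0,0,130],[0,0,0,0,130]]' | grep -E "pos|force:"
```

```text
ee_pos: [552.4, 5.6, 77.8]
force: [-3.2, 0.9, 16.0]
gripper_force: 7.7
```

```bash
python3 -m creep '[[0.5,0,0,0,130],[1,0.02,0,0,130],[1,0.02,0,0,130],[1,0.02,0,0,130],[1,0.02,0,0,130],[1,0.02,0,0,130],[0.5,0.02,0,0,130],[0,0,0,0,130],[0,0,0,0,130],[0,0,0,0,130]]' | grep -E "pos|force:"
```

```text
ee_pos: [554.2, 11.4, 77.9]
force: [-3.3, 1.3, 16.2]
gripper_force: 8.3
```

```bash
python3 -m creep '[[0.5,-0.2,-0.2,0,130],[1,0,0,0,130],[1,0.02,0,0,130],[1,0.02,0,0,130],[0.5,0.02,0,0,130],[0,0,0,0,130],[0,0,0,0,130],[0,0,0,0,130],[0,0,0,0,130],[0,0,0,0,130]]' | grep -E "pos|force:"
```

```text
ee_pos: [555.2, 15.1, 78.0]
force: [-1.1, -0.3, 13.7]
gripper_force: 6.9
```

```bash
python3 -m creep '[[0.5,0,-0.1,0,130],[1,0,0,0,130],[1,0.02,0,0,130],[1,0.02,0,0,130],[0.5,0.02,0,0,130],[0,0,0,0,130],[0,0,0,0,130],[0,0,0,0,130],[0,0,0,0,130],[0,0,0,0,130]]' | grep -E "pos|force:"
```

```text
ee_pos: [556.3, 18.6, 78.1]
force: [-1.9, -1.5, 13.2]
gripper_force: 6.7
```

```bash
python3 -m creep '[[0.5,0,0,0,130],[1,0,0,0,130],[1,0.02,0,0,130],[1,0.02,0,0,130],[0.5,0.02,0,0,130],[0,0,0,0,130],[0,0,0,0,130],[0,0,0,0,130],[0,0,0,0,130],[0,0,0,0,130]]' | grep -E "pos|force:"
python3 - <<'E'
from h import *
from rig import eyes
s=eyes.snapshot("wrist"); nestpose(s)
E
```

```text
ee_pos: [557.5, 22.5, 78.0]
force: [-1.2, -2.6, 13.8]
gripper_force: 6.6
roller y -44.8 yaw -0.93 deg z 49.7 tilt -0.02 x ends [-63.3  66.5] 25268
```

```bash
python3 -m creep '[[0.5,0,0,0,130],[1,0,0,0,130],[1,0.02,0,0,130],[1,0.02,0,0,130],[0.5,0.02,0,0,130],[0,0,0,0,130],[0,0,0,0,130],[0,0,0,0,130],[0,0,0,0,130],[0,0,0,0,130]]' | grep -E "pos|force:"
```

```text
ee_pos: [558.7, 26.4, 78.1]
force: [-1.5, -2.1, 14.6]
gripper_force: 6.5
```

```bash
python3 -m creep '[[0.5,0,0,0,130],[1,0,0,0,130],[1,0.02,0,0,130],[1,0.02,0,0,130],[0.5,0.02,0,0,130],[0,0,0,0,130],[0,0,0,0,130],[0,0,0,0,130],[0,0,0,0,130],[0,0,0,0,130]]' | grep -E "pos|force:"
```

```text
ee_pos: [559.9, 30.3, 78.1]
force: [-0.4, -1.9, 13.4]
gripper_force: 6.4
```

```bash
python3 -m creep '[[0.5,0,0,0,130],[1,0,0,0,130],[1,0.02,0,0,130],[1,0.02,0,0,130],[0.5,0.02,0,0,130],[0,0,0,0,130],[0,0,0,0,130],[0,0,0,0,130],[0,0,0,0,130],[0,0,0,0,130]]' | grep -E "pos|force:"
```

```text
ee_pos: [561.1, 34.1, 78.0]
force: [-0.3, -1.3, 13.3]
gripper_force: 6.3
```

```bash
python3 -m creep '[[0.5,0,0,0,130],[1,0,0,0,130],[1,0.02,0,0,130],[1,0.02,0,0,130],[0.5,0.02,0,0,130],[0,0,0,0,130],[0,0,0,0,130],[0,0,0,0,130],[0,0,0,0,130],[0,0,0,0,130]]' | grep -E "pos|force:"
python3 - <<'E'
from h import *
from rig import eyes,status
s=eyes.snapshot("wrist"); nestpose(s); print(status.get_obs()["time"])
E
```

```text
ee_pos: [562.3, 38.1, 78.1]
force: [0.4, -0.6, 13.4]
gripper_force: 6.6
roller y -37.0 yaw -1.00 deg z 50.0 tilt -0.00 x ends [-63.3  66.7] 23021
21.1333
```

```bash
python3 -m creep '[[0.5,0,0,0,130],[1,0,0,0,130],[1,0.02,0,0,130],[1,0.02,0,0,130],[1,0.02,0,0,130],[0,0,0,0,130],[0,0,0,0,130],[0,0,0,0,130],[0,0,0,0,130],[0,0,0,0,130]]' | grep -E "pos|force:"
python3 -m creep '[[0,0,-2,0,130],[0,0,-3,0,130],[-5,0,0,0,130],[-6,0,0,0,130],[-6,0,0,0,130],[-4,0,0,0,130],[0,0,2,0,130],[0,0,1.5,0,130],[0,0,0.5,0,130],[0,0,0,0,130]]' | grep -E "pos|force:"
python3 - <<'E'
from h import *
from rig import eyes,status
s=eyes.snapshot("wrist"); nestpose(s)
E
```

```text
ee_pos: [563.5, 42.5, 78.0]
force: [1.2, 0.7, 10.7]
gripper_force: 5.7
ee_pos: [556.9, 22.2, 77.8]
force: [1.0, -0.1, -0.2]
gripper_force: 0.0
roller y -65.6 yaw -1.06 deg z 49.7 tilt 0.00 x ends [-63.5  66.2] 18782
```

```bash
python3 - <<'E'
from h import *
from rig import eyes,status
for i in range(2):
    s=eyes.snapshot("wrist"); nestpose(s)
np.savez("pics/w3.npz",**s); cv2.imwrite("pics/w3.png",s["pixels"][:,:,::-1])
P=world(s); n0=np.array([587.3,127.]); ex=np.array([.9613,-.2756]); ey=np.array([.2756,.9613]); q=P[...,:2]-n0; x=q@ex;y=q@ey+65
f=lambda a,b,c,d:np.median(P[...,2][(x>a)&(x<b)&(y>c)&(y<d)])
print("lid a",f(-25,25,-25,-8),"lid b",f(-25,25,8,30),"rails",f(-63,-55,-20,40),f(55,63,-20,40), status.get_obs()["time"])
E
```

```text
roller y -66.4 yaw -1.06 deg z 49.6 tilt -0.00 x ends [-63.6  66.3] 18488
roller y -67.0 yaw -1.06 deg z 49.7 tilt 0.00 x ends [-63.6  66.2] 18292
lid a 21.00043292742224 lid b 23.01151612923561 rails 19.805031448326403 19.810135588059044 22.95
```

View pics/w3.png

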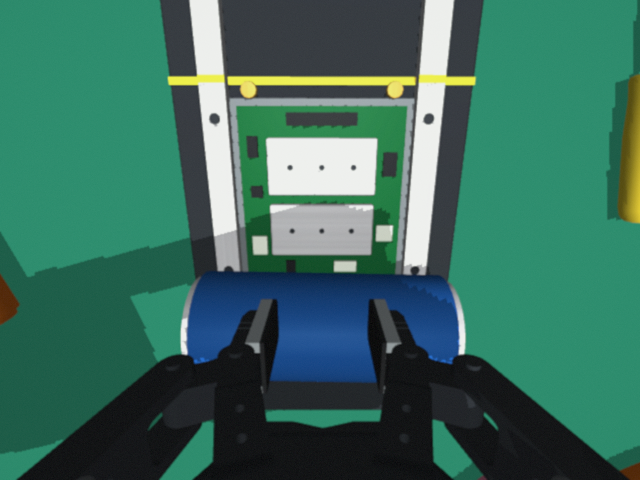

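The picture shows the roller rolled back off lid a's edge, its front edge at row 272. Depth gives lid a 1.2 mm and lid b 3.2 mm above the rails. I'll let the roller settle, then take strokes that end well onto the lid.

```bash
python3 -m creep '[[0,0,-3,0,130],[0,0,-3,0,130],[-6,0,0,0,130],[-8,0,0,0,130],[-8,0,0,0,130],[-8,0,0,0,130],[-4,0,0,0,130],[0,0,0,0,130],[0,0,0,0,130],[0,0,0,0,130]]' | grep -E "pos|force:"
python3 - <<'E'
from h import *
from rig import eyes,status
for i in range(2): nestpose(eyes.snapshot("wrist"))
o=status.get_obs(); p=np.array(o["ee_pos"]); q=p[:2]-[587.3,127.]; print(o["time"],p,"nest",q@[.9613,-.2756],q@[.2756,.9613]+65)
E
```

```text
ee_pos: [547.8, -10.6, 84.1]
force: [-0.6, 0.2, -0.6]
gripper_force: 0.0
roller y -67.5 yaw -1.06 deg z 49.6 tilt -0.01 x ends [-63.7  66.1] 27061
roller y -67.5 yaw -1.06 deg z 49.6 tilt -0.01 x ends [-63.7  66.1] 27028
23.8833 [547.76961131 -10.37523179  84.0935797 ] nest -0.13994876788002908 -77.95338544448828
```

```bash
python3 -m creep '[[0,0,2.5,0,130],[0,0,2.3,0,130],[0,-0.1,1,0,130],[0,-0.1,0.5,0,130],[0,-0.1,0.4,0,130],[0,0,0,0,130],[0,0,0,0,130],[1,0,0,0,130],[1,0.02,0,0,130],[1,0.02,0,0,130]]' | grep -E "pos|force:"
python3 -m creep '[[2,0.04,0,0,130],[3,0.06,0,0,130],[3.5,0.06,0,0,130],[3.5,0.06,0,0,130],[3.5,0.06,0,0,130],[3.5,0.06,0,0,130],[3,0.06,0,0,130],[2,0.04,0,0,130],[1,0.02,0,0,130],[0,0,0,0,130]]' | grep -E "pos|force:"
```

```text
ee_pos: [548.5, -7.6, 77.9]
force: [-2.4, 0.1, 8.6]
gripper_force: 4.1
ee_pos: [555.9, 16.6, 78.1]
force: [-2.1, 1.4, 9.4]
gripper_force: 4.7
```

```bash
python3 -m creep '[[1,0,0,0,130],[2,0.04,0,0,130],[2,0.04,0,0,130],[2,0.04,0,0,130],[2,0.04,0,0,130],[1,0.02,0,0,130],[0,0,0,0,130],[0,0,0,0,130],[0,0,-2,0,130],[0,0,-3,0,130]]' | grep -E "pos|force:"
python3 -m creep '[[0,0,0,0,130],[-4,0,0,0,130],[-6,0,0,0,130],[-6,0,0,0,130],[-3,0,0,0,130],[0,0,0,0,130],[0,0,2,0,130],[0,0,2,0,130],[0,0,0.7,0,130],[0,0,0.3,0,130]]' | grep -E "pos|force:"
python3 - <<'E'
from h import *
from rig import eyes,status
for i in range(1): nestpose(eyes.snapshot("wrist"))
o=status.get_obs(); p=np.array(o["ee_pos"]); q=p[:2]-[587.3,127.]; print(o["time"],p,o["force"],"nest",q@[.9613,-.2756],q@[.2756,.9613]+65)
E
```

```text
ee_pos: [558.3, 25.9, 82.3]
force: [0.5, -0.1, 0.4]
gripper_force: 0.0
ee_pos: [553.5, 7.7, 77.7]
force: [-1.7, 0.4, 9.4]
gripper_force: 4.7
roller y -48.3 yaw -1.06 deg z 49.6 tilt -0.02 x ends [-63.4  66.5] 28583
27.2667 [553.50335822   7.71120896  77.7701442 ] [-2.27691618  0.4602246   7.55275736] nest 0.3872790712797348 -58.98666929707039
```

```bash
python3 -m creep '[[0,-0.15,0.3,0,130],[0,0,0.2,0,130],[1,0.02,0,0,130],[1.5,0.02,0,0,130],[1.5,0.02,0,0,130],[1.5,0.02,0,0,130],[1.5,0.02,0,0,130],[1,0.02,0,0,130],[0,0,0,0,130],[0,0,0,0,130]]' | grep -E "pos|force:"
```

```text
ee_pos: [555.9, 15.6, 77.9]
force: [-2.6, 1.6, 14.4]
gripper_force: 7.3
```

```bash
python3 -m creep '[[0.5,0,0,0,130],[1,0.02,0,0,130],[1,0.02,0,0,130],[1,0.02,0,0,130],[1,0.02,0,0,130],[1,0.02,0,0,130],[0.5,0.02,0,0,130],[0,0,0,0,130],[0,0,0,0,130],[0,0,0,0,130]]' | grep -E "pos|force:"
```

```text
ee_pos: [557.6, 21.3, 77.9]
force: [-3.8, 0.4, 16.1]
gripper_force: 7.6
```

```bash
python3 -m creep '[[0.5,-0.15,-0.1,0,130],[1,0,0,0,130],[1,0.02,0,0,130],[1,0.02,0,0,130],[1,0.02,0,0,130],[1,0.02,0,0,130],[0.5,0.02,0,0,130],[0,0,0,0,130],[0,0,0,0,130],[0,0,0,0,130]]' | grep -E "pos|force:"
```

```text
ee_pos: [559.5, 26.9, 78.1]
force: [-2.3, -0.5, 15.1]
gripper_force: 7.6
```

```bash
python3 -m creep '[[0.5,0,0,0,130],[1,0,0,0,130],[1,0.02,0,0,130],[1,0.02,0,0,130],[1,0.02,0,0,130],[1,0.02,0,0,130],[0.5,0.02,0,0,130],[0,0,0,0,130],[0,0,0,0,130],[0,0,0,0,130]]' | grep -E "pos|force:"
```

```text
ee_pos: [561.3, 32.8, 78.4]
force: [-2.9, 0.8, 18.0]
gripper_force: 8.9
```

```bash
python3 -m creep '[[0.5,-0.15,-0.3,0,130],[1.5,0,0,-0.2,130],[1.5,0.02,0,-0.2,130],[1.5,0.02,0,-0.2,130],[1.5,0.02,0,-0.2,130],[1,0.02,0,-0.2,130],[0.5,0.02,0,0,130],[0,0,0,0,130],[0,0,0,0,130],[0,0,0,0,130]]' | grep -E "pos|force:"
```

```text
ee_pos: [563.4, 40.5, 78.5]
force: [-0.4, 0.5, 14.8]
gripper_force: 7.3
```

```bash
python3 -m creep '[[0.5,0,0,0,130],[1.5,0,0,-0.2,130],[1.5,0.02,0,-0.2,130],[1.5,0.02,0,-0.2,130],[1.5,0.02,0,-0.2,130],[1,0.02,0,-0.2,130],[0.5,0.02,0,0,130],[0,0,0,0,130],[0,0,0,0,130],[0,0,0,0,130]]' | grep -E "pos|force:"
python3 - <<'E'
from h import *
from rig import eyes,status
for i in range(1): nestpose(eyes.snapshot("wrist"))
o=status.get_obs(); p=np.array(o["ee_pos"]); q=p[:2]-[587.3,127.]; print(o["time"],p,o["force"],"nest",q@[.9613,-.2756],q@[.2756,.9613]+65)
E
```

```text
ee_pos: [565.4, 48.3, 78.2]
force: [-0.3, 1.3, 11.5]
gripper_force: 5.8
roller y -27.6 yaw -0.93 deg z 50.2 tilt 0.15 x ends [-63.2  66.8] 22583
32.3167 [565.41478606  48.28932503  78.22901447] [-0.17782291  1.07108679 11.31512881] nest 0.6544058666684056 -16.696136813830122
```

```bash
python3 -m creep '[[0,0,-2,0,130],[0,0,-3,0,130],[0,0,0,1,130],[0,0,0,1,130],[-5,-0.2,0,0,130],[-6,-0.2,0,0,130],[-6,0,0,0,130],[-4.5,0,0,0,130],[0,0,0,0,130],[0,0,1,0,130]]' | grep -E "pos|force:"
python3 - <<'E'
from h import *
from rig import eyes,status
for i in range(2): nestpose(eyes.snapshot("wrist"))
o=status.get_obs(); p=np.array(o["ee_pos"]); q=p[:2]-[587.3,127.]; print(o["time"],p,o["force"],"nest",q@[.9613,-.2756],q@[.2756,.9613]+65)
E
```

```text
ee_pos: [558.5, 27.0, 81.5]
force: [0.5, 0.6, 0.6]
gripper_force: 0.0
roller y -27.8 yaw -1.07 deg z 50.3 tilt -0.02 x ends [-62.9  66.8] 28070
roller y -27.8 yaw -1.07 deg z 50.2 tilt -0.03 x ends [-63.   66.8] 28102
33.25 [558.4506426   27.39212447  81.21520886] [ 0.41188755 -0.44142179  0.42351591] nest -0.2809567784108927 -38.70393364401116
```

```bash
python3 -m creep '[[0,0,1.5,0,130],[0,-0.1,1,0,130],[0,-0.1,0.8,0,130],[0,-0.1,0.6,0,130],[0,0,0,0,130],[0,0,0,0,130],[1,0,0,0,130],[1.5,0.03,0,0,130],[1.5,0.03,0,0,130],[1,0.02,0,0,130]]' | grep -E "pos|force:"

```

```text
ee_pos: [560.2, 32.5, 78.5]
force: [-2.7, -0.1, 14.1]
gripper_force: 7.0
```

```bash
python3 -m creep '[[1.5,0.03,0,0,130],[2.5,0.05,0,0,130],[2.5,0.05,0,0,130],[2.5,0.05,0,0,130],[2.5,0.05,0,0,130],[2.5,0.05,0,0,130],[2.5,0.05,0,0,130],[2.5,0.05,0,0,130],[2,0.04,0,0,130],[1,0.02,0,0,130]]' | grep -E "pos|force:"
python3 -m creep '[[0,0,0,0,130],[0,0,0,0,130],[0,0,-2,0,130],[0,0,-3,0,130],[0,0,0,0,130],[-5,-0.2,0,0,130],[-6,-0.2,0,0,130],[-6,-0.1,0,0,130],[0,0,0,0,130],[0,0,1,0,130]]' | grep -E "pos|force:"
python3 - <<'E'
from h import *
from rig import eyes,status
s=eyes.snapshot("wrist"); nestpose(s)
P=world(s); n0=np.array([587.3,127.]); ex=np.array([.9613,-.2756]); ey=np.array([.2756,.9613]); qq=P[...,:2]-n0; x=qq@ex;y=qq@ey+65
f=lambda a,b,c,d:np.median(P[...,2][(x>a)&(x<b)&(y>c)&(y<d)])
print("lid b",f(-25,25,24,30),"rails",f(-63,-55,20,40),f(55,63,20,40))
o=status.get_obs(); p=np.array(o["ee_pos"]); q=p[:2]-[587.3,127.]; print(o["time"],p,o["force"],"nest",q@[.9613,-.2756],q@[.2756,.9613]+65)
E
```

```text
ee_pos: [566.6, 53.8, 78.6]
force: [-2.6, 1.4, 15.6]
gripper_force: 7.7
ee_pos: [560.9, 36.5, 81.5]
force: [0.4, 0.4, 0.4]
gripper_force: 0.0
roller y -14.2 yaw -1.07 deg z 50.3 tilt -0.03 x ends [-62.8  67. ] 29001
lid b 22.981478261760728 rails 19.815004936170943 19.793808592067165
35.8 [560.87510712  36.82420827  81.23212855] [ 0.6023835  -0.4033543  -0.94055929] nest -0.5498013281419677 -28.96868906946466
```

```bash
python3 -m creep '[[4,0.3,0,0,130],[0,0,1.5,0,130],[0,-0.1,1,0,130],[0,-0.1,0.8,0,130],[0,-0.1,0.6,0,130],[0,0,0,0,130],[1,0.02,0,0,130],[1.5,0.03,0,0,130],[1.5,0.03,0,0,130],[1,0.02,0,0,130]]' | grep -E "pos|force:"

```

```text
ee_pos: [564.0, 45.9, 78.5]
force: [-2.9, -0.6, 12.3]
gripper_force: 6.6
```

```bash
python3 -m creep '[[1,0,0,0,130],[1,0.02,0,0,130],[1,0.02,0,0,130],[1,0.02,0,0,130],[1,0.02,0,0,130],[1,0.02,0,0,130],[1,0.02,0,0,130],[0.5,0,0,0,130],[0,0,0,0,130],[0,0,0,0,130]]' | grep -E "pos|force:"
```

```text
ee_pos: [566.1, 52.8, 78.7]
force: [-3.8, -2.1, 14.8]
gripper_force: 7.5
```

```bash
python3 -m creep '[[1,-0.2,0,0,130],[1,0,0,0,130],[1,0.02,0,0,130],[1,0.02,0,0,130],[1,0.02,0,0,130],[1,0.02,0,0,130],[0.5,0.02,0,0,130],[0,0,0,0,130],[0,0,0,0,130],[0,0,0,0,130]]' | grep -E "pos|force:"

```

```text
ee_pos: [568.0, 59.2, 78.6]
force: [-2.2, -1.0, 14.4]
gripper_force: 6.9
```

```bash
python3 -m creep '[[1,0,0,0,130],[1,0,0,0,130],[1,0.02,0,0,130],[1,0.02,0,0,130],[1,0.02,0,0,130],[1,0.02,0,0,130],[0.5,0.02,0,0,130],[0,0,0,0,130],[0,0,0,0,130],[0,0,0,0,130]]' | grep -E "pos|force:"
```

```text
ee_pos: [569.9, 65.4, 78.6]
force: [-1.4, -0.1, 12.0]
gripper_force: 6.4
```

```bash
python3 -m creep '[[1,0,0.2,0,130],[1,0.02,0,0,130],[1,0.02,0,0,130],[1,0.02,0,0,130],[1,0.02,0,0,130],[1,0.02,0,0,130],[1,0.02,0,0,130],[1,0.02,0,0,130],[0,0,0,0,130],[0,0,0,0,130]]' | grep -E "pos|force:"

```

```text
ee_pos: [572.2, 73.2, 78.4]
force: [-2.5, 0.4, 13.3]
gripper_force: 6.5
```

```bash
python3 -m creep '[[1,0,0,0,130],[1.5,0.02,0,0,130],[1.5,0.02,0,0,130],[1.5,0.02,0,0,130],[1.5,0.02,0,0,130],[1.5,0.02,0,0,130],[1,0.02,0,0,130],[0.5,0.02,0,0,130],[0,0,0,0,130],[0,0,0,0,130]]' | grep -E "pos|force:"
python3 - <<'E'
from h import *
from rig import eyes,status
s=eyes.snapshot("wrist"); nestpose(s)
o=status.get_obs(); p=np.array(o["ee_pos"]); q=p[:2]-[587.3,127.]; print(o["time"],p,o["force"],"nest",q@[.9613,-.2756],q@[.2756,.9613]+65)
E
```

```text
ee_pos: [575.0, 82.9, 78.1]
force: [-0.5, 0.3, 9.9]
gripper_force: 4.7
roller y 7.2 yaw -1.12 deg z 50.2 tilt 0.06 x ends [-62.4  67.5] 22225
40.85 [575.03703257  82.88323981  78.16465933] [-0.11426101  0.81715521  9.80723826] nest 0.37018851495771876 19.210884601794838
```

```bash
python3 -m creep '[[0,0,-2,0,130],[0,0,-3,0,130],[0,0,0,0,130],[-5,-0.1,0,0,130],[-6,-0.1,0,0,130],[-6,0,0,0,130],[-5,0,0,0,130],[0,0,0,0,130],[0,0,1,0,130],[0,0,0,0,130]]' | grep -E "pos|force:"
python3 - <<'E'
from h import *
from rig import eyes,status
s=eyes.snapshot("wrist"); nestpose(s);nestpose(eyes.snapshot("wrist"))
P=world(s); n0=np.array([587.3,127.]); ex=np.array([.9613,-.2756]); ey=np.array([.2756,.9613]); qq=P[...,:2]-n0; x=qq@ex;y=qq@ey+65
m=(abs(x)<25)&(y>24)&(y<33); print("lid b",m.sum(),np.median(P[...,2][m]) if m.any() else 0)
o=status.get_obs(); p=np.array(o["ee_pos"]); q=p[:2]-[587.3,127.]; print(o["time"],p,o["force"],"nest",q@[.9613,-.2756],q@[.2756,.9613]+65)
E
```

```text
ee_pos: [568.2, 61.5, 81.1]
force: [-0.2, 0.8, 1.1]
gripper_force: 0.0
roller y 7.1 yaw -1.14 deg z 50.3 tilt -0.03 x ends [-62.3  67.5] 27815
roller y 7.1 yaw -1.14 deg z 50.3 tilt -0.03 x ends [-62.3  67.5] 27774
lid b 2876 70.55118218551326
41.7833 [568.21360371  61.66364186  81.24438285] [-0.34811206  1.1192574  -0.26384893] nest -0.34105244599585804 -3.06805189524583
```

```bash
python3 -m creep '[[0,0,1.5,0,130],[0,-0.1,1,0,130],[0,-0.1,0.8,0,130],[0,-0.1,0.7,0,130],[0,0,0.1,0,130],[0,0,0,0,130],[1,0.02,0,0,130],[1.5,0.03,0,0,130],[1.5,0.03,0,0,130],[1,0.02,0,0,130]]' | grep -E "pos|force:"

```

```text
ee_pos: [569.9, 66.6, 78.4]
force: [-3.4, 0.0, 16.5]
gripper_force: 7.9
```

```bash
python3 -m creep '[[1,-0.1,0,0,130],[2,0,0,0,130],[2,0.04,0,0,130],[2.5,0.05,0,0,130],[2.5,0.05,0,0,130],[2.5,0.05,0,0,130],[2.5,0.05,0,0,130],[2,0.04,0,0,130],[1,0.02,0,0,130],[0,0,0,0,130]]' | grep -E "pos|force:"

```

```text
ee_pos: [575.2, 84.1, 78.6]
force: [-2.7, 0.6, 17.3]
gripper_force: 8.2
```

```bash
python3 -m creep '[[1,0,0,0,130],[2,0.04,0,0,130],[2.5,0.05,0,0,130],[2.5,0.05,0,0,130],[2.5,0.05,0,0,130],[2,0.05,0,0,130],[1.5,0.05,0,0,130],[1,0.02,0,0,130],[0,0,0,0,130],[0,0,0,0,130]]' | grep -E "time|pos|force:"
python3 -m creep '[[0,0,-2,0,130],[0,0,-3,0,130],[0,0,0,0,130],[-5,-0.2,0,0,130],[-6,-0.2,0,0,130],[-6,-0.1,0,0,130],[-3,0,0,0,130],[0,0,0,0,130],[0,0,1,0,130],[0,0,0,0,130]]' | grep -E "pos|force:"
python3 - <<'E'
from h import *
from rig import eyes,status
s=eyes.snapshot("wrist"); nestpose(s);nestpose(eyes.snapshot("wrist"))
P=world(s); n0=np.array([587.3,127.]); ex=np.array([.9613,-.2756]); ey=np.array([.2756,.9613]); qq=P[...,:2]-n0; x=qq@ex;y=qq@ey+65
o=status.get_obs(); p=np.array(o["ee_pos"]); q=p[:2]-[587.3,127.]; print(o["time"],p,o["force"],"nest",q@[.9613,-.2756],q@[.2756,.9613]+65)
E
```

```text
time: 44.28
ee_pos: [579.5, 98.4, 78.4]
force: [-1.7, 1.7, 13.1]
gripper_force: 6.9
ee_pos: [572.9, 78.9, 81.0]
force: [-0.3, -0.9, 0.5]
gripper_force: 0.0
roller y 26.2 yaw -1.14 deg z 50.3 tilt -0.04 x ends [-61.9  67.9] 27970
roller y 26.2 yaw -1.13 deg z 50.3 tilt -0.04 x ends [-61.9  67.8] 27927
45.2167 [572.96686327  79.0440157   81.14977896] [0.76051839 0.37188909 0.18066386] nest -0.5617750695388269 14.949699807629706
```

```bash
python3 -m creep '[[0,0,1.5,0,130],[0,-0.1,1,0,130],[0,-0.1,0.8,0,130],[0,-0.1,0.6,0,130],[0,0,0,0,130],[0,0,0,0,130],[1,0.02,0,0,130],[1.5,0.03,0,0,130],[1.5,0.03,0,0,130],[1.5,0.03,0,0,130]]' | grep -E "pos|force:"

```

```text
ee_pos: [574.8, 84.4, 78.4]
force: [-2.9, 0.6, 13.5]
gripper_force: 6.9
```

```bash
python3 -m creep '[[1.5,0,0,0,130],[2,0.04,0,0,130],[2.5,0.05,0,0,130],[2.5,0.05,0,0,130],[2.5,0.05,0,0,130],[2.5,0.05,0,0,130],[2,0.04,0,0,130],[2,0.04,0,0,130],[1,0.02,0,0,130],[0,0,0,0,130]]' | grep -E "pos|force:"

```

```text
ee_pos: [580.2, 102.4, 78.2]
force: [-0.9, 1.0, 11.2]
gripper_force: 5.2
```

```bash
python3 -m creep '[[1,0,0.1,0,130],[2,0.04,0.1,0,130],[2.5,0.05,0,0,130],[2.5,0.05,0,0,130],[2.5,0.05,0,0,130],[2.5,0.05,0,0,130],[1.5,0.04,0,0,130],[0.5,0.02,0,0,130],[0,0,0,0,130],[0,0,0,0,130]]' | grep -E "time|pos|force:"
python3 -m creep '[[0,0,-2,0,130],[0,0,-3,0,130],[0,0,0,0,130],[-5,-0.2,0,0,130],[-6,-0.2,0,0,130],[-6,-0.1,0,0,130],[-5,0,0,0,130],[0,0,0,0,130],[0,0,1,0,130],[0,0,0,0,130]]' | grep -E "pos|force:"
python3 - <<'E'
from h import *
from rig import eyes,status
nestpose(eyes.snapshot("wrist"));nestpose(eyes.snapshot("wrist"))
o=status.get_obs(); p=np.array(o["ee_pos"]); q=p[:2]-[587.3,127.]; print(o["time"],p,o["force"],"nest",q@[.9613,-.2756],q@[.2756,.9613]+65)
E
```

```text
time: 47.72
ee_pos: [584.6, 116.5, 77.9]
force: [-1.4, 0.9, 10.0]
gripper_force: 4.8
ee_pos: [577.5, 95.2, 81.0]
force: [1.0, 0.6, 0.5]
gripper_force: 0.0
roller y 45.6 yaw -1.13 deg z 49.6 tilt -0.01 x ends [-61.5  68.3] 28187
roller y 45.6 yaw -1.12 deg z 49.6 tilt -0.01 x ends [-61.5  68.3] 28171
48.65 [577.55723443  95.38054721  81.03134297] [-0.48301828  0.78104166 -1.12150272] nest -0.6513993557275265 31.919113840779083
```

```bash
python3 -m creep '[[3,0.1,0,0,130],[0,0,1.5,0,130],[0,-0.1,1,0,130],[0,-0.1,0.8,0,130],[0,-0.1,0.7,0,130],[0,0,0,0,130],[1,0.02,0,0,130],[2,0.04,0,0,130],[2.5,0.05,0,0,130],[2.5,0.05,0,0,130]]' | grep -E "pos|force:"
python3 -m creep '[[2.5,0.05,0,0,130],[2.5,0.05,0,0,130],[2.5,0.05,0,0,130],[2.5,0.05,0,0,130],[2.5,0.05,0,0,130],[2.5,0.05,0,0,130],[2,0.04,0,0,130],[1,0.02,0,0,130],[0,0,0,0,130],[0,0,0,0,130]]' | grep -E "pos|force:"
python3 - <<'E'
from h import *
from rig import eyes,status
s=eyes.snapshot("wrist"); nestpose(s)
cv2.imwrite("pics/w4.png",s["pixels"][:,:,::-1])
o=status.get_obs(); p=np.array(o["ee_pos"]); q=p[:2]-[587.3,127.]; print(o["time"],p,o["force"],"nest",q@[.9613,-.2756],q@[.2756,.9613]+65)
E
```

```text
ee_pos: [580.8, 106.1, 77.9]
force: [-3.0, 0.5, 11.1]
gripper_force: 5.7
ee_pos: [586.1, 123.3, 78.0]
force: [-2.8, 1.1, 11.1]
gripper_force: 5.6
roller y 58.7 yaw -1.13 deg z 49.6 tilt -0.02 x ends [-61.2  68.6] 24537
50.3667 [586.10925457 123.35014504  78.01859209] [-2.65307984  1.51045735 10.8568759 ] nest -0.13876355607414423 61.163224991140005
```

```bash
python3 -m creep '[[1,-0.1,0,0,130],[2,0.02,0,0,130],[2,0.04,0,0,130],[2,0.04,0,0,130],[2,0.04,0,0,130],[2,0.04,0,0,130],[1,0.04,0,0,130],[0.5,0.02,0,0,130],[0,0,0,0,130],[0,0,0,0,130]]' | grep -E "pos|force:"
python3 - <<'E'
from h import *
from rig import eyes,status
s=eyes.snapshot("wrist"); nestpose(s); np.savez("pics/w5.npz",**s)
P=world(s)
print(status.get_obs()["time"])
E
```

```text
ee_pos: [589.7, 135.3, 77.9]
force: [-0.9, 1.2, 9.4]
gripper_force: 4.7
roller y 64.9 yaw -1.11 deg z 49.6 tilt -0.02 x ends [-61.1  68.8] 22687
51.25
```

```bash
python3 -m creep '[[0,0,-1,0,130],[0,0,-2,0,130],[0,0,-4,0,130],[0,0,-10,0,130],[0,0,-20,0,130],[0,0,-25,0,130],[-15,0,-25,0,130],[-25,0,-25,0,130],[-25,0,-25,0,130],[-20,0,-10,0,130]]' | grep -E "pos|force:"
python3 -m creep '[[-25,0,-10,0,130],[-25,0,-10,0,130],[-20,0,0,0,130],[0,0,0,0,130],[0,0,0,0,130],[0,0,0,0,130],[0,0,0,0,130],[0,0,0,0,130],[0,0,0,0,130],[0,0,0,0,130]]' | grep -E "pos|force:"
python3 - <<'E'
from h import *
from rig import eyes,status
s=eyes.snapshot("wrist"); nestpose(s); nestpose(eyes.snapshot("wrist")); cv2.imwrite("pics/w6.png",s["pixels"][:,:,::-1])
P=world(s); n0=np.array([587.3,127.]); ex=np.array([.9613,-.2756]); ey=np.array([.2756,.9613]); qq=P[...,:2]-n0; x=qq@ex;y=qq@ey+65
f=lambda a,b,c,d:np.median(P[...,2][(x>a)&(x<b)&(y>c)&(y<d)])
print("lid a",f(-25,25,-30,-8),"lid b",f(-25,25,8,24),"rails",f(-63,-55,-40,20),f(55,63,-40,20),status.get_obs()["time"])
E
```

```text
ee_pos: [566.3, 52.1, 228.5]
force: [0.3, 0.0, -0.0]
gripper_force: 0.0
ee_pos: [547.0, -13.6, 244.0]
force: [0.6, 0.3, 0.4]
gripper_force: 0.0
roller y 65.0 yaw -1.13 deg z 49.7 tilt -0.02 x ends [-61.  68.] 12278
roller y 65.0 yaw -1.14 deg z 49.7 tilt -0.00 x ends [-61.   68.1] 12286
lid a 20.41866284845988 lid b 20.457775961109796 rails 19.892521711912554 19.875369605063504 53.0167
```

View pics/w6.png

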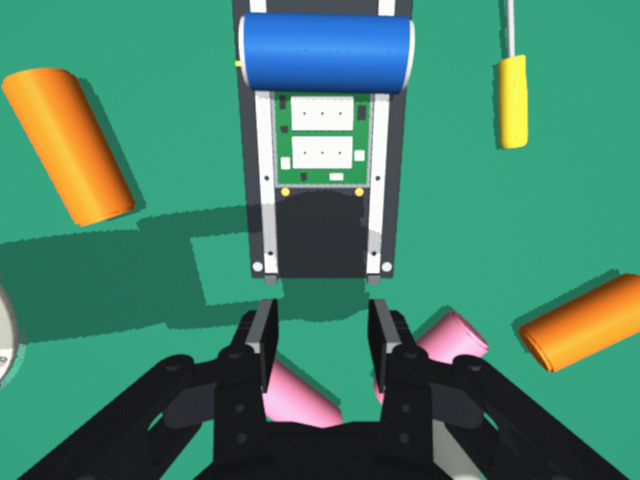

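The roller stands on the line, between rows 12 and 93, at nest y 65.0 and with about 1° of yaw. Both lids, at (322,113) and (322,152), lie level 0.55 mm above the rails, so both are fully down.

```bash
python3 -c "
from rig import close_job
print(close_job())"
```

```text
the job is handed in; nothing more can be done
None
```

Job handed in at 53 s: both lids look fully down (level, 0.55 mm above the rails), and the roller was let go at rest on the yellow line, about 1.1° off square; the highest press read was 18.0 N, and early on the roller rolled back about 30 mm off lid a's edge and I rolled it over again.

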